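Change the spindle sander from the large drum to the small one

ROBOT

A 6-joint arm with a two-finger parallel gripper is mounted at the origin on a cart in front of the work surface, level with it; the furniture and walls round the work are solid. World frame = base frame: x ahead of the robot, y to its left, z up, the work surface at z = 0. Lengths are in mm, angles in rad, forces in N, time in s.
With the tool pointing down it reaches from about 350 to 975 mm from the base axis. Payload 7.1 kg.
Tool frame: the origin (TCP) lies on the centre line of the jaws, within the pads' length; the fingertips stand 17 mm ahead of it and the grasp point (between the pads) lies 2 mm behind it (tip_extent is the distance from the TCP to the fingertips, in mm); z points along the fingers, y is the line along which they close (so a half turn about z gives the same grasp; the last joint's range is limited). The gripper opens to 88 mm and grips with 3 to 60 N. Pads are 20 mm wide; open, the fingers measure 115 mm over their backs; the gripper's body (75 mm by 178 mm) begins 61 mm behind the grasp point.
Start: joints at [-0.019, 0.423, 1.63, -0, 1.089, -0.019], TCP at [624.984, 0.026, 239.675] pointing down, gripper open.
Joint ranges: [-3, 3], [-0.9, 2.11], [0.09, 2.58], [-1.31, 4.45], [0.11, 2.69], [-2.54, 2.54]. Speed limits (rad/s): [2.39, 2.39, 3.01, 3.14, 3.14, 3.14].

INTERFACE

Orientations are given as a rotation vector (axis times angle).
In Python, from workcell import get_obs, get_image, camera_model, close_job, look_for, outline_of, pinpoint, tip_extent gives the robot as it stands.
- The arm moves only by the shell command python3 -m jog 'ROWS'. ROWS is text: rows parted by semicolons, each of 7 numbers parted by spaces: the shift along the tool's x, y, z as a fraction of full scale, then the turn, a rotation vector about the tool's x, y, z as a fraction of full scale, then the closure, from -1 (fully open) to 1 (shut). A call has 1 to 8 rows; each row is the pose to reach, as a shift and turn from the pose commanded when the call began, along the tool's axes at that moment; what a row does not reach only later rows make up. Full scale, the value 1, is 0.2 m for a shift and 30 degrees for a turn. A row lasts 1/10 s, in which the tool goes at most 50 mm and 8.59 degrees, less where a joint would pass 70% of its speed; a pose out of reach is approached as far as the arm can. A call with a number of a shift or a turn outside -1 to 1 is refused whole. A call with a gripper value outside its range is refused whole. The fingers move at their own pace and stop on an object; the grip force is fixed at half the most. Time passes only in rows, so rows that repeat a pose let the fingers close. It gives the time, the measured TCP pose, the force, the opening and the grip force at its end, in the units of the state.
- get_obs(): the state, without advancing time (a new reading comes with each control period).
- get_image(name): name is "scene" or "side" or "wrist"; returns the picture (420x560x3 uint8, red, green, blue); there is no depth.
- camera_model(name): a dict with "fx", "fy", "cx", "cy" (pixels), "origin" and "orientation" of the camera in the world; the wrist camera has in their place "tool_from_camera" (4x4, takes a point from camera to tool coordinates, whose origin is the TCP and whose axes are the flange's). Camera axes: x right, y down, z forward; pixel columns grow to the right and rows downward; lengths in mm; the calibration is good to about 2 mm. A picture is of the moment at which its call begins: read the wrist's pose just before it. camera_model takes no time and is no camera call.
- close_job(): hands the job in; it is judged then, once.
Trained networks look in the newest picture that a camera, given by its name, has taken for a name from the list of things; names that differ only in an ending like _2 or _b are one class to them, and where a whole thing is asked for, a point or a joint stands for the part that bears it (a point fixed in the world has none). Each returns a list of dicts, best first, with "confidence" (0 to 1); they miss things now and then, are a little off and sometimes report something else, mostly with a low value. They report only what shows in the picture. A call takes as long as a camera call.
- look_for(target, camera): "xyz" ([x, y, z] in mm, in the coordinates of the camera as it stood for that picture, good to about 4 mm: the middle of the surface that is visible of it).
- outline_of(target, camera): "mask" (420x560 bool, what is visible of it).
- pinpoint(target, camera): "xyz" ([x, y, z] in mm, in the coordinates of the camera as it stood for that picture, good to about 4 mm: a listed point, or the origin of a listed thing).
The state is a dict: "t": time; "qpos": joint angles; "qvel": joint speeds; "joint_torque": joint torques, N m; "ee_pos": TCP position; "orientation": TCP orientation; "ft_force": force on the tool from outside, world axes, zero at the start; "moment": the same for the moment, N m; "width": finger opening in mm; "grasp_force": force on a finger pad.
Only numpy, scipy, OpenCV 4.12 (cv2) and the standard library are available. Lean on these libraries where they do the work, as an engineer would, in place of code of your own. Each camera call takes 0.05 s, during which the arm holds its last target. There are 200 camera calls.

TASK

The spindle sander is set up with its large drum and large table insert. Change it over: fit the small drum and the small insert to the sander, drum right down on the spindle and insert fully home, level with the table, and put the large drum and the large insert on the storage board in the places that the small ones came from, drum on the post and insert flat round the boss; use a free bit of bench on the way. Leave the medium drum and the medium insert where they are on the board.

Things in the scene. Friction and masses are not known exactly. Their poses are not given: they have to be found in the camera images.
- sander: Fixed sander, 177x203 mm. Origin: on bench under spindle; x back, y left. Table top z=110 mm. Round throat, 77 mm wide tapering to 69; its floor, z=100, carries insert (then flush) and, inside its hole, drum. Spindle: 12 mm pin, domed tip z=140. Throat opens at +y and -y into finger notches (40 mm wide, out to 66 mm from axis, floor z=94) for gripping the insert across y.
- storage_board: Fixed plywood board, 180x200 mm, top z=18 mm. Origin: on bench under centre; x back, y left. Drum posts at (45,55) and (45,-55) mm: 12 mm thick, 40 high above board, domed. Insert bosses at (-45,55) and (-45,-55): 24 mm thick, 9 high. At start small and medium drums are on the posts, small and medium inserts round the bosses, either way round.
- drum_large: Large sanding drum: upright brown cylinder, diameter 50 mm (the three differ only in this: 50, 37, 26), 50 mm high, 15 mm bore right through, countersunk to 21 mm below. At the start it is on the sander's spindle. Origin: centre of its underside; z up its axis.
- drum_small: Small sanding drum: upright brown cylinder, diameter 26 mm (the three differ only in this: 50, 37, 26), 50 mm high, 15 mm bore right through, countersunk to 21 mm below. At the start it is on a post of the storage board. Origin: centre of its underside; z up its axis.
- drum_medium: Medium sanding drum: upright brown cylinder, diameter 37 mm (the three differ only in this: 50, 37, 26), 50 mm high, 15 mm bore right through, countersunk to 21 mm below. On the other post of the storage board; it stays there. Origin: centre of its underside; z up its axis.
- insert_large: Large table insert: flat black ring, outside diameter 66 mm, 10 mm thick, hole 57 mm (the three differ only in this: 57, 44, 33). At the start it lies in the sander's throat, round the large drum. Gripped across its outside. Origin: centre of its underside; z up.
- insert_small: Small table insert: flat black ring, outside diameter 66 mm, 10 mm thick, hole 33 mm (the three differ only in this: 57, 44, 33). At the start it lies round a boss of the storage board. Gripped across its outside. Origin: centre of its underside; z up.
- insert_medium: Medium table insert: flat black ring, outside diameter 66 mm, 10 mm thick, hole 44 mm (the three differ only in this: 57, 44, 33). Round the other boss of the storage board; it stays there. Gripped across its outside. Origin: centre of its underside; z up.

How it is judged (in metres and radians):
At the end, for the whole second after the job is handed in: Small drum down on the spindle (within 4 mm, upright), small insert level with the table (within 3 mm); large drum down on the freed post (within 4 mm), large insert flat on the board round the freed boss (within 3 mm); all released and at rest (x of drum_small in the frame of sander between -0.005 and 0.005 m and y of drum_small in the frame of sander between -0.005 and 0.005 m and z of drum_small in the frame of sander between 0.096 and 0.104 m and angle between each of drum_small, insert_small's own z axis and vertical below 0.08 rad and x of insert_small in the frame of sander between -0.006 and 0.006 m and y of insert_small in the frame of sander between -0.006 and 0.006 m and z of insert_small in the frame of sander between 0.097 and 0.103 m and ((x of drum_large in the frame of storage_board between 0.04 and 0.05 m and y of drum_large in the frame of storage_board between 0.05 and 0.06 m and z of drum_large in the frame of storage_board between 0.014 and 0.022 m and angle between drum_large's own z axis and vertical below 0.08 rad) or (x of drum_large in the frame of storage_board between 0.04 and 0.05 m and y of drum_large in the frame of storage_board between -0.06 and -0.05 m and z of drum_large in the frame of storage_board between 0.014 and 0.022 m and angle between drum_large's own z axis and vertical below 0.08 rad)) and ((x of insert_large in the frame of storage_board between -0.064 and -0.026 m and y of insert_large in the frame of storage_board between 0.036 and 0.074 m and z of insert_large in the frame of storage_board between 0.015 and 0.021 m and angle between insert_large's own z axis and vertical below 0.08 rad) or (x of insert_large in the frame of storage_board between -0.064 and -0.026 m and y of insert_large in the frame of storage_board between -0.074 and -0.036 m and z of insert_large in the frame of storage_board between 0.015 and 0.021 m and angle between insert_large's own z axis and vertical below 0.08 rad)) and linear speed of each of drum_large, drum_small, insert_large, insert_small below 0.02 m/s and contact force between each of drum_large, drum_small, insert_large, insert_small and the fingers below 0.1 N); the robot touches nothing.
It fails at once if the medium drum is moved more than 15 mm (distance of drum_medium from where it was at the start of the episode above 0.015 m).
It fails at once if the medium insert is moved more than 15 mm (distance of insert_medium from where it was at the start of the episode above 0.015 m).
It also fails if it takes over 134 s, if anything falls off the work surface, if the arm or the gripper's body presses on something with over 40 N, if the wrist force passes 120 N, or if a joint passes its speed limit or range.

## Working session

There is one attempt and no reset: what is moved stays moved. The work goes in short steps, Python scripts to look and compute and a shell command to move; the robot and the scene stay as the last step left them, time stands still between calls to the robot, and variables do not carry over. Pictures are saved under pics/ and viewed, at most 14 in all, crops included, and the job is handed in when it is done.

```bash
mkdir -p pics; ls
cat > h.py <<'E'
import numpy as np, cv2
from scipy.spatial.transform import Rotation as R
from workcell import *
def T_cam(name):
    m=camera_model(name)
    if 'tool_from_camera' in m:
        o=get_obs(); T=np.eye(4); T[:3,:3]=R.from_rotvec(o['orientation']).as_matrix(); T[:3,3]=o['ee_pos']
        return T@np.array(m['tool_from_camera']), m
    T=np.eye(4); q=np.array(m['orientation']); T[:3,:3]=R.from_rotvec(q).as_matrix() if q.shape==(3,) else q
    T[:3,3]=m['origin']; return T,m
def W(T,p): return (T@np.r_[p,1])[:3]
def px(T,m,p):
    c=np.linalg.inv(T)@np.r_[p,1]; return np.array([m['fx']*c[0]/c[2]+m['cx'],m['fy']*c[1]/c[2]+m['cy']])
def ray(T,m,u,v,z):
    d=T[:3,:3]@np.array([(u-m['cx'])/m['fx'],(v-m['cy'])/m['fy'],1]); o=T[:3,3]; return o+d*(z-o[2])/d[2]
def save(name,f): 
    im=get_image(name); cv2.imwrite('pics/'+f,im[:,:,::-1]); return im
E
python3 - <<'E'
from h import *
np.set_printoptions(precision=1,suppress=True)
for c in ['scene','side','wrist']:
    T,m=T_cam(c); save(c,c+'0.png'); print(c,m)
    for t in ['sander','storage_board','drum_large','drum_small','drum_medium','insert_large','insert_small','insert_medium']:
        r=pinpoint(t,c)
        if r: print(t,[(W(T,q['xyz']),round(q['confidence'],2)) for q in r[:2]])
print(get_obs())
a=[cv2.imread(f'pics/{c}0.png') for c in ['scene','side']]
E
```

```text
pics
scene {'fx': 383.7745243514317, 'fy': 383.7745243514317, 'cx': 276.0463324692808, 'cy': 206.0775180985942, 'origin': array([442. , 812.7, 631.4]), 'orientation': array([-0.1,  2.8, -1.4])}
sander [(array([498.5, 340.1,  -3.8]), 0.82)]
storage_board [(array([ 506.2, -194.4,    0.4]), 0.8)]
drum_large [(array([497.9, 344. ,  98.8]), 0.57)]
drum_small [(array([ 552.2, -252.7,   20.1]), 0.41)]
drum_medium [(array([ 559. , -144.2,   18.3]), 0.63)]
insert_large [(array([494.5, 342.2, 102.9]), 0.7)]
insert_small [(array([ 461.3, -249.3,   17. ]), 0.51)]
insert_medium [(array([ 471. , -138.4,   19.4]), 0.6)]
side {'fx': 485.028746515636, 'fy': 485.028746515636, 'cx': 285.2432122558788, 'cy': 202.14674094774276, 'origin': array([ 439.8, -932.5,  500.7]), 'orientation': array([-1.9,  0.1, -0.1])}
sander [(array([494.6, 340. ,  -1.6]), 0.66)]
storage_board [(array([ 509.8, -203.5,   -4.4]), 0.89)]
drum_large [(array([490.1, 344.4,  97.7]), 0.6)]
drum_small [(array([ 545.6, -256.5,   19.4]), 0.68)]
drum_medium [(array([ 557.3, -147.1,   18.2]), 0.61), (array([ 457.5, -252.1,   19.4]), 0.34)
[... 489 characters left out ...]
1. ]])}
storage_board [(array([ 511.4, -201.4,   -3.1]), 0.68)]
drum_small [(array([ 548.1, -256.6,   19.3]), 0.61)]
drum_medium [(array([ 561.7, -152.5,   15.9]), 0.68)]
insert_small [(array([ 460.4, -252.1,   22.7]), 0.7)]
insert_medium [(array([ 468.8, -147.8,   16.8]), 0.94), (array([ 458.2, -248.6,   22.7]), 0.18)]
{'t': 1.35, 'qpos': array([-0. ,  0.4,  1.6,  0. ,  1.1, -0. ]), 'qvel': array([ 0.,  0.,  0.,  0., -0.,  0.]), 'joint_torque': array([  0. , -54.5, -27.4,   0.1,   0. ,  -0. ]), 'ee_pos': array([625. ,   0. , 239.7]), 'orientation': array([2.2, 2.2, 0. ]), 'ft_force': array([ 0.1, -0.4,  0.6]), 'moment': array([ 0.,  0., -0.]), 'grasp_force': 0.0, 'width': 87.63328796186916}
```

View pics/scene0.png

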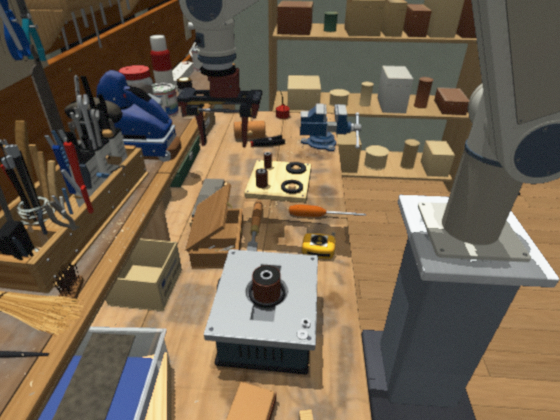

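View pics/wrist0.png

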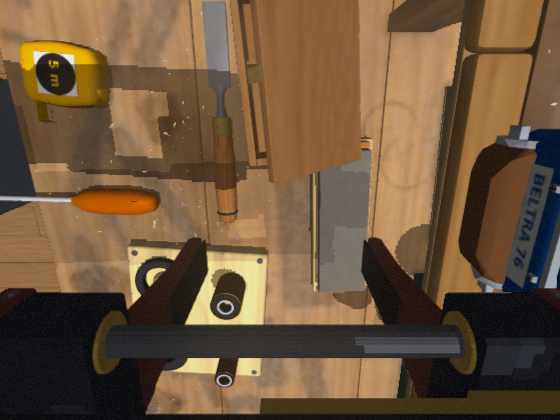

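The scene view shows the sander at about (265,300) with the large drum and the board at about (280,180). The wrist view shows both drums at (228,295) and (225,372), with the tape, screwdriver, chisel and box along the bench. Next I'll rectify to the bench plane to find free space.

Run:
```python
from h import *
def rect(c,f,x0,x1,y0,y1,s=1.0):
    T,m=T_cam(c); im=cv2.imread(f)
    # image: right=-y, up=+x
    P=np.float32([[x0,y0,0],[x1,y0,0],[x1,y1,0],[x0,y1,0]])
    src=np.float32([px(T,m,p) for p in P]); dst=np.float32([[(y1-p[1])*s,(x1-p[0])*s] for p in P])
    o=cv2.warpPerspective(im,cv2.getPerspectiveTransform(src,dst),(int((y1-y0)*s),int((x1-x0)*s)))
    for x in range(int(x0),int(x1),100): cv2.line(o,(0,int((x1-x)*s)),(o.shape[1],int((x1-x)*s)),(0,255,0),1); cv2.putText(o,str(x),(2,int((x1-x)*s)-2),0,.35,(0,0,255),1)
    for y in range(int(y0),int(y1)+1,100): cv2.line(o,(int((y1-y)*s),0),(int((y1-y)*s),o.shape[0]),(0,255,0),1); cv2.putText(o,str(y),(int((y1-y)*s)+2,10),0,.35,(0,0,255),1)
    return o
a=rect('scene','pics/scene0.png',300,700,-400,400)[:, :]
b=rect('wrist','pics/wrist0.png',300,700,-400,400)
cv2.imwrite('pics/rect.png',cv2.resize(np.vstack([a,b]),(600,600)) if 0 else np.vstack([a[:300+100],b])[:800:1] )
o=np.vstack([a,b]); cv2.imwrite('pics/rect.png',cv2.resize(o,None,fx=.75,fy=.75))
cv2.imwrite('pics/rect.png',cv2.resize(o,(600,600)))
```

```text
(no output)
```

View pics/rect.png

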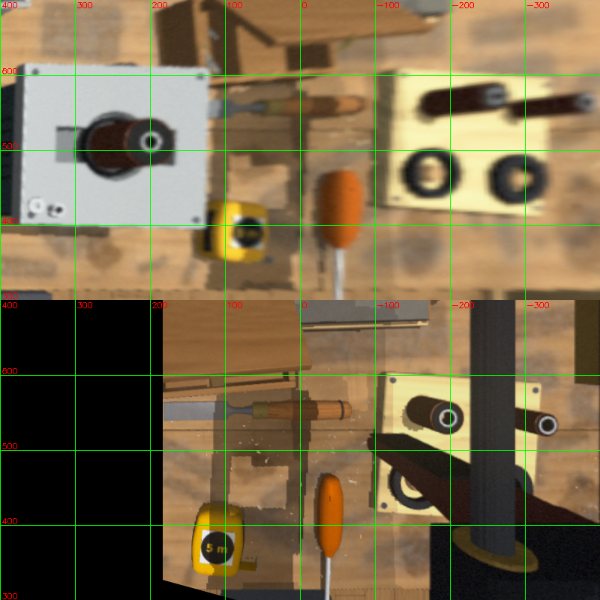

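The clear strip of bench is about x 440–525, y 0–200, between the tape, the chisel and the sander. I'll turn the tool so its y lies along world y and go over the sander.

```bash
python3 -m jog '1 -0.625 -0.35 0 0 1 -1;1 -0.625 -0.35 0 0 1 -1;1 -0.625 -0.35 0 0 1 -1;1 -0.625 -0.35 0 0 1 -1;1 -0.625 -0.35 0 0 1 -1;1 -0.625 -0.35 0 0 1 -1;1 -0.625 -0.35 0 0 1 -1;1 -0.625 -0.35 0 0 1 -1' && python3 -m jog '0 0 0 0 0 1 -1;0 0 0 0 0 1 -1;0 0 0 0 0 1 -1;0 0 0 0 0 1 -1' && python3 -m jog '0 0 0 0 0 1 -1;0 0 0 0 0 1 -1;0 0 0 0 0 1 -1;0 0 0 0 0 1 -1' && python3 -m jog '0 -0.71 0 0 0 0 -1;0 -0.71 0 0 0 0 -1;0 -0.71 0 0 0 0 -1;0 -0.71 0 0 0 0 -1;0 -0.71 0 0 0 0 -1;0 -0.71 0 0 0 0 -1;0 -0.71 0 0 0 0 -1'
python3 - <<'E'
from h import *
np.set_printoptions(precision=2,suppress=True)
o=get_obs();print(o['ee_pos'],R.from_rotvec(o['orientation']).as_matrix(),o['qpos'])
T,m=T_cam('wrist'); save('wrist','w1.png')
for t in ['sander','drum_large','insert_large']:
    for f in (pinpoint,look_for):
        r=f(t,'wrist')
        if r: print(t,f.__name__,[(W(T,q['xyz']),round(q['confidence'],2)) for q in r[:2]])
E
```

```text
t: 2.15
ee_pos: [500.2, 199.3, 309.3]
orientation: [2.721, 1.57, -0.001]
ft_force: [-0.6, 0.2, 0.4]
width: 87.9
grasp_force: 0.0
t: 2.55
ee_pos: [500.7, 198.4, 308.8]
orientation: [3.037, 0.801, -0.002]
ft_force: [0.1, -0.2, 0.1]
width: 87.9
grasp_force: 0.0
t: 2.95
ee_pos: [500.6, 198.4, 308.8]
orientation: [3.141, -0.012, -0.002]
ft_force: [0.5, 0.2, -0.3]
width: 88.0
grasp_force: 0.0
t: 3.65
ee_pos: [500.4, 340.3, 309.5]
orientation: [3.141, -0.003, -0.001]
ft_force: [0.4, -0.1, 0.3]
width: 87.7
grasp_force: 0.0
[500.4  340.33 309.45] [[ 1. -0. -0.]
 [-0. -1. -0.]
 [-0.  0. -1.]] [ 0.58  0.32  1.61 -0.    1.21  2.15]
sander call [(array([492.8 , 342.47,   0.55]), 0.89)]
sander call [(array([508.03, 336.62, 111.4 ]), 0.55)]
drum_large call [(array([496.65, 341.15,  99.51]), 0.8)]
drum_large call [(array([505.81, 340.72, 149.92]), 0.86)]
insert_large call [(array([514.7 , 342.01, 109.57]), 0.8)]
```

View pics/w1.png

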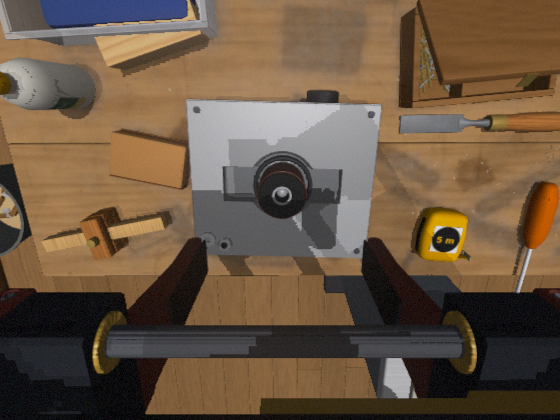

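The drum top is at pixel (282,195), the throat at about (282,175), and the notches run left and right along the tool's y. Now I'll measure more finely by rectifying at the table and drum-top heights.

```bash
cat >> h.py <<'E'
def rectz(im,T,m,cx,cy,z,h=110,s=2):
    P=np.float32([[cx-h,cy-h,z],[cx+h,cy-h,z],[cx+h,cy+h,z],[cx-h,cy+h,z]])
    src=np.float32([px(T,m,p) for p in P]); dst=np.float32([[(cy+h-p[1])*s,(cx+h-p[0])*s] for p in P])
    return cv2.warpPerspective(im,cv2.getPerspectiveTransform(src,dst),(2*h*s,2*h*s))
def r2w(u,v,cx,cy,h=110,s=2): return cx+h-v/s, cy+h-u/s
E
python3 - <<'E'
from h import *
T,m=T_cam('wrist'); im=cv2.imread('pics/w1.png')
a=rectz(im,T,m,495,341,110); b=rectz(im,T,m,495,341,150,50,4)
hsv=cv2.cvtColor(a,cv2.COLOR_BGR2HSV); g=((hsv[...,1]<40)&(hsv[...,2]>60)).astype(np.uint8)
g=cv2.morphologyEx(g,cv2.MORPH_OPEN,np.ones((5,5)))
c=max(cv2.findContours(g,0,2)[0],key=cv2.contourArea); r=cv2.minAreaRect(c); print('table',r,r2w(*r[0],495,341))
g2=cv2.cvtColor(a,cv2.COLOR_BGR2GRAY); print('throat',[(q,r2w(q[0],q[1],495,341)) for q in cv2.HoughCircles(cv2.GaussianBlur(g2,(5,5),1),3,1.5,20,param1=80,param2=.6,minRadius=66,maxRadius=82)[0][:4]])
g3=cv2.cvtColor(b,cv2.COLOR_BGR2GRAY)
for lo,hi in((90,110),(25,34)):
  q=cv2.HoughCircles(cv2.GaussianBlur(g3,(5,5),1),3,1.5,10,param1=80,param2=.5,minRadius=lo,maxRadius=hi)
  if q is not None: print('drumtop',[(k,r2w(k[0],k[1],495,341,50,4)) for k in q[0][:3]])
cv2.imwrite('pics/r1.png',np.hstack([a,cv2.resize(b,(440,440))])[:, :880][:, 40:840])
E
```

```text
table ((212.64617919921875, 219.4942169189453), (406.33563232421875, 355.7361145019531), 1.4548182487487793) (495.25289154052734, 344.6769104003906)
throat [(array([219.75, 227.25,  74.55], dtype=float32), (np.float32(491.375), np.float32(341.125))), (array([191.25, 237.75,  77.85], dtype=float32), (np.float32(486.125), np.float32(355.375))), (array([203.25, 260.25,  69.6 ], dtype=float32), (np.float32(474.875), np.float32(349.375))), (array([239.25, 234.75,  79.5 ], dtype=float32), (np.float32(487.625), np.float32(331.375)))]
drumtop [(array([182.25, 155.25,  90.9 ], dtype=float32), (np.float32(506.1875), np.float32(345.4375))), (array([173.25, 135.75, 107.4 ], dtype=float32), (np.float32(511.0625), np.float32(347.6875))), (array([201.75, 168.75, 105.75], dtype=float32), (np.float32(502.8125), np.float32(340.5625)))]
drumtop [(array([191.25, 198.75,  33.1 ], dtype=float32), (np.float32(495.3125), np.float32(343.1875))), (array([266.25,  95.25,  33.1 ], dtype=float32), (np.float32(521.1875), np.float32(324.4375))), (array([182.25, 209.25,  33.1 ], dtype=float32), (np.float32(492.6875), np.float32(345.4375)))]
```

View pics/r1.png

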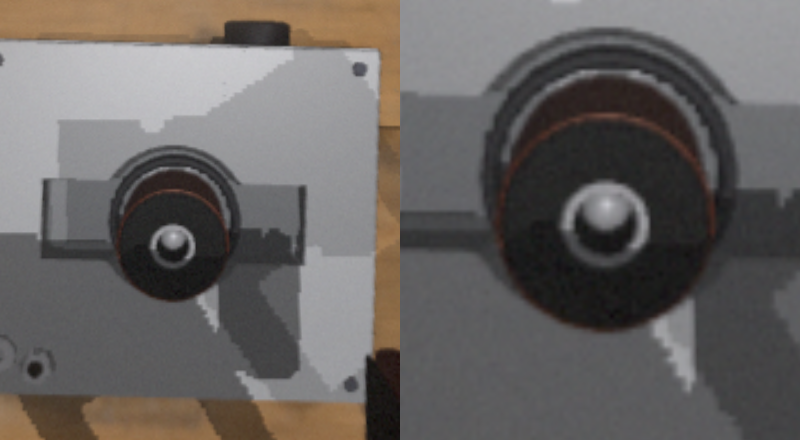

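By my reading of the rectified views the spindle axis is at about (495, 344.5) and the sander's yaw is about -1.5°. Now to grasp the large drum.

```bash
python3 -m jog '-0.025 -0.012 0.2 0 0 0 -1;-0.025 -0.012 0.45 0 0 0 -1;-0.025 -0.012 0.65 0 0 0 -1;-0.025 -0.012 0.8 0 0 0 -1;-0.025 -0.012 0.895 0 0 0 -1;-0.025 -0.012 0.895 0 0 0 -1;-0.025 -0.012 0.895 0 0 0 -1' && python3 -m jog '0 0 0 0 0 0 1;0 0 0 0 0 0 1;0 0 0 0 0 0 1;0 0 0 0 0 0 1;0 0 0 0 0 0 1;0 0 0 0 0 0 1;0 0 0 0 0 0 1;0 0 0 0 0 0 1'
```

```text
t: 4.7
ee_pos: [495.2, 344.6, 131.0]
orientation: [3.142, 0.0, -0.0]
ft_force: [-0.2, -1.1, 0.0]
width: 88.0
grasp_force: 0.0
t: 5.5
ee_pos: [495.1, 344.5, 130.9]
orientation: [-3.142, -0.0, -0.0]
ft_force: [-0.8, -0.1, 3.7]
width: 47.1
grasp_force: 29.7
```

```bash
python3 -m jog '0 0 -0.1 0 0 0 1;0 0 -0.25 0 0 0 1;0 0 -0.4 0 0 0 1;0 0 -0.4 0 0 0 1' && python3 -m jog '-0.05 0.25 0 0 0 0 1;-0.05 0.5 0 0 0 0 1;-0.05 0.75 0 0 0 0 1;-0.05 1 0 0 0 0 1;-0.05 1 0 0 0 0 1;-0.05 1 0 0 0 0 1' && python3 -m jog '0 0 0.2 0 0 0 1;0 0 0.4 0 0 0 1;0 0 0.6 0 0 0 1;0 0 0.75 0 0 0 1;0 0 0.85 0 0 0 1;0 0 0.895 0 0 0 1;0 0 0.895 0 0 0 1;0 0 0.895 0 0 0 1' && python3 -m jog '0 0 0 0 0 0 -1;0 0 0 0 0 0 -1;0 0 0 0 0 0 -1;0 0 0 0 0 0 -1;0 0 0 0 0 0 -1' && python3 -m jog '0 0 -0.25 0 0 0 -1;0 0 -0.5 0 0 0 -1;0 0 -0.75 0 0 0 -1;0 0 -0.9 0 0 0 -1;0 0 -0.9 0 0 0 -1'
```

```text
t: 5.9
ee_pos: [496.9, 345.8, 214.3]
orientation: [-3.138, 0.0, -0.009]
ft_force: [1.1, -0.3, -0.7]
width: 47.6
grasp_force: 29.8
t: 6.5
ee_pos: [484.5, 143.3, 209.7]
orientation: [3.141, -0.005, -0.002]
ft_force: [0.0, -0.0, -1.1]
width: 47.3
grasp_force: 29.8
t: 7.3
ee_pos: [485.1, 145.4, 31.5]
orientation: [-3.141, -0.002, -0.0]
ft_force: [-0.2, -0.9, -1.1]
width: 46.9
grasp_force: 29.8
t: 7.8
ee_pos: [485.1, 144.4, 31.9]
orientation: [-3.141, 0.0, -0.001]
ft_force: [0.2, -0.0, 0.3]
width: 84.1
grasp_force: 0.0
t: 8.3
ee_pos: [487.6, 145.1, 216.3]
orientation: [-3.139, 0.0, -0.013]
ft_force: [-0.6, 0.3, -0.1]
width: 87.8
grasp_force: 0.0
```

```bash
python3 -m jog '0.05 -0.25 0 0 0 0 -1;0.05 -0.5 0 0 0 0 -1;0.05 -0.75 0 0 0 0 -1;0.05 -1 0 0 0 0 -1;0.05 -1 0 0 0 0 -1;0.05 -1 0 0 0 0 -1;0.05 -1 0 0 0 0 -1'
python3 - <<'E'
from h import *
T,m=T_cam('wrist'); im=save('wrist','w2.png')[:,:,::-1]
a=rectz(im,T,m,495,344,110,50,4)
for c in ['scene']:
    Ts,ms=T_cam(c); s=save(c,'s2.png'); print([(W(Ts,q['xyz']),q['confidence']) for q in pinpoint('drum_large',c)])
cv2.imwrite('pics/r2.png',np.hstack([a,s[160:360,150:350,::-1].repeat(2,0).repeat(2,1)]))
E
```

```text
t: 9.0
ee_pos: [494.3, 343.2, 210.5]
orientation: [3.14, -0.001, -0.003]
ft_force: [-0.5, -1.3, -0.4]
width: 87.7
grasp_force: 0.0
[(array([487.44563615, 144.7796833 ,  -0.59840438]), 0.65)]
```

View pics/r2.png

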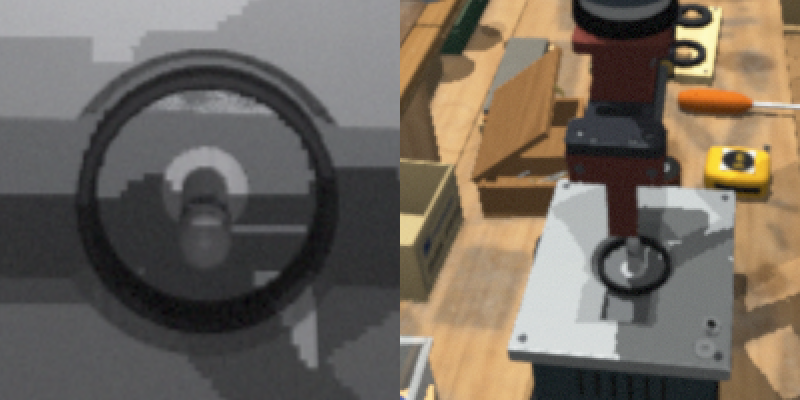

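The insert is still seated, with its centre at about (495, 343), and the spindle is bare. The drum stands on the bench at (487,145). Now to grip the insert in the notches.

```bash
python3 -m jog '0 0.004 0.2 0 0 0 -1;0 0.004 0.35 0 0 0 -1;0 0.004 0.45 0 0 0 -1;0 0.004 0.49 0 0 0 -1;0 0.004 0.49 0 0 0 -1;0 0.004 0.49 0 0 0 -1' && python3 -m jog '0 0 0 0 0 0 1;0 0 0 0 0 0 1;0 0 0 0 0 0 1;0 0 0 0 0 0 1;0 0 0 0 0 0 1;0 0 0 0 0 0 1;0 0 0 0 0 0 1'
```

```text
t: 9.75
ee_pos: [495.7, 343.6, 114.6]
orientation: [-3.141, 0.001, -0.002]
ft_force: [0.4, 1.1, -0.2]
width: 88.1
grasp_force: 0.0
t: 10.45
ee_pos: [495.2, 343.9, 114.0]
orientation: [-3.141, -0.0, -0.001]
ft_force: [-0.4, -0.1, 4.0]
width: 64.5
grasp_force: 30.0
```

```bash
python3 -m jog '0 0 -0.1 0 0 0 1;0 0 -0.2 0 0 0 1;0 0 -0.3 0 0 0 1;0 0 -0.3 0 0 0 1;0 0 -0.3 0 0 0 1' && python3 -m jog '-0.075 0.2 0 0 0 0 1;-0.075 0.4 0 0 0 0 1;-0.075 0.6 0 0 0 0 1;-0.075 0.8 0 0 0 0 1;-0.075 1 0 0 0 0 1;-0.075 1 0 0 0 0 1' && python3 -m jog '0 0.2 0 0 0 0 1;0 0.4 0 0 0 0 1;0 0.495 0 0 0 0 1;0 0.495 0 0 0 0 1;0 0.495 0 0 0 0 1' && python3 -m jog '0 0 0.2 0 0 0 1;0 0 0.4 0 0 0 1;0 0 0.6 0 0 0 1;0 0 0.7 0 0 0 1;0 0 0.76 0 0 0 1;0 0 0.795 0 0 0 1;0 0 0.795 0 0 0 1;0 0 0.795 0 0 0 1' && python3 -m jog '0 0 0 0 0 0 -1;0 0 0 0 0 0 -1;0 0 0 0 0 0 -1;0 0 0 0 0 0 -1;0 0 0 0 0 0 -1'
```

```text
t: 10.95
ee_pos: [494.8, 343.5, 173.2]
orientation: [3.142, 0.0, -0.0]
ft_force: [-0.5, 0.3, 0.2]
width: 63.9
grasp_force: 30.0
t: 11.55
ee_pos: [478.3, 139.8, 172.1]
orientation: [3.14, -0.006, -0.006]
ft_force: [0.3, -0.0, -0.8]
width: 63.8
grasp_force: 30.0
t: 12.05
ee_pos: [479.7, 44.9, 172.9]
orientation: [-3.141, 0.002, 0.002]
ft_force: [0.1, -0.2, -0.4]
width: 63.9
grasp_force: 30.0
t: 12.85
ee_pos: [479.0, 45.8, 17.1]
orientation: [-3.141, -0.001, 0.002]
ft_force: [-12.0, 2.7, 34.0]
width: 64.1
grasp_force: 47.6
t: 13.35
ee_pos: [481.9, 45.9, 17.2]
orientation: [-3.141, -0.001, -0.007]
ft_force: [-5.2, 3.6, 25.9]
width: 87.6
grasp_force: 12.4
```

The tips touched the bench because they stand 3 mm below the insert's underside, at a harmless 34 N. Up, then to the board for a look.

```bash
python3 -m jog '0 0 -0.2 0 0 0 -1;0 0 -0.45 0 0 0 -1;0 0 -0.7 0 0 0 -1;0 0 -0.95 0 0 0 -1;0 0 -1 0 0 0 -1;0 0 -1 0 0 0 -1' && python3 -m jog '0 0.25 -0.1 0 0 0 -1;0 0.5 -0.2 0 0 0 -1;0 0.75 -0.3 0 0 0 -1;0 1 -0.3 0 0 0 -1;0 1 -0.3 0 0 0 -1;0 1 -0.3 0 0 0 -1' && python3 -m jog '0 0.15 0 0 0 0 -1;0 0.22 0 0 0 0 -1;0 0.22 0 0 0 0 -1;0 0.22 0 0 0 0 -1;0 0.22 0 0 0 0 -1;0 0.22 0 0 0 0 -1;0 0.22 0 0 0 0 -1'
python3 - <<'E'
from h import *
np.set_printoptions(precision=1,suppress=True)
T,m=T_cam('wrist'); im=save('wrist','w3.png')[:,:,::-1]; print(get_obs()['ee_pos'])
for t in ['storage_board','drum_small','drum_medium','insert_small','insert_medium']:
    r=pinpoint(t,'wrist'); print(t,[(W(T,q['xyz']),round(q['confidence'],2)) for q in r[:2]])
a=rectz(im,T,m,505,-200,28,100,2); b=rectz(im,T,m,505,-200,68,100,2)
cv2.imwrite('pics/r3.png',np.hstack([a,b]))
E
```

```text
t: 13.95
ee_pos: [481.5, 45.4, 217.2]
orientation: [-3.141, -0.001, -0.009]
ft_force: [0.4, -0.4, 0.0]
width: 88.2
grasp_force: 0.0
t: 14.55
ee_pos: [479.2, -156.2, 272.8]
orientation: [-3.14, 0.005, 0.004]
ft_force: [0.2, 0.7, -0.7]
width: 87.7
grasp_force: 0.0
t: 15.25
ee_pos: [480.0, -198.7, 274.7]
orientation: [-3.142, -0.001, -0.0]
ft_force: [-0.2, 0.0, -0.3]
width: 87.3
grasp_force: 0.0
[ 480.  -198.9  274.8]
storage_board [(array([ 513.1, -200.2,   -4.5]), 0.62)]
drum_small [(array([ 546.7, -255.7,   21.2]), 0.69)]
drum_medium [(array([ 514.4, -203.1,   -5.1]), 0.75), (array([ 560.3, -150.9,   16.3]), 0.61)]
insert_small [(array([ 458.4, -251.2,   22.9]), 0.91)]
insert_medium [(array([ 468. , -147.4,   15.2]), 0.84), (array([ 511.5, -203.7,   -3.1]), 0.25)]
```

View pics/r3.png

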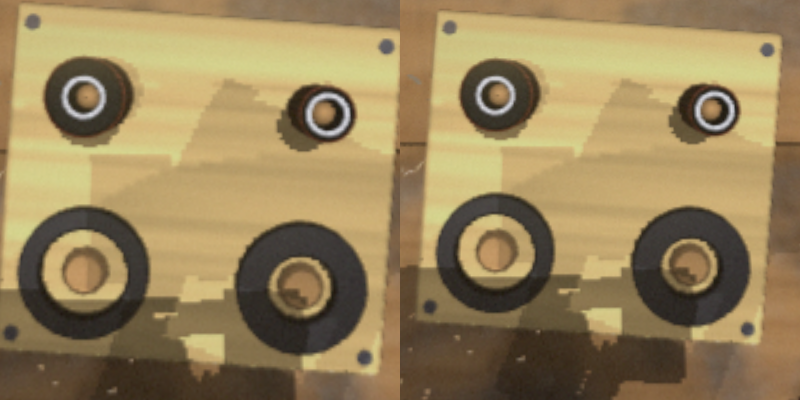

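The rectified views put the small insert at (461.5,-251), round a boss at (462,-250.5), the small drum at (550,-256), and the mediums at y about -145. Grasping the small insert.

```bash
python3 -m jog '-0.095 0.258 0.15 0 0 0 -1;-0.095 0.258 0.35 0 0 0 -1;-0.095 0.258 0.55 0 0 0 -1;-0.095 0.258 0.75 0 0 0 -1;-0.095 0.258 0.9 0 0 0 -1;-0.095 0.258 0.9 0 0 0 -1' && python3 -m jog '0 0 0.15 0 0 0 -1;0 0 0.25 0 0 0 -1;0 0 0.286 0 0 0 -1;0 0 0.286 0 0 0 -1;0 0 0.286 0 0 0 -1' && python3 -m jog '0 0 0 0 0 0 1;0 0 0 0 0 0 1;0 0 0 0 0 0 1;0 0 0 0 0 0 1;0 0 0 0 0 0 1;0 0 0 0 0 0 1;0 0 0 0 0 0 1' && python3 -m jog '0 0 -0.15 0 0 0 1;0 0 -0.35 0 0 0 1;0 0 -0.55 0 0 0 1;0 0 -0.7 0 0 0 1;0 0 -0.7 0 0 0 1;0 0 -0.7 0 0 0 1;0 0 -0.7 0 0 0 1'
```

```text
t: 16.15
ee_pos: [458.5, -249.7, 91.2]
orientation: [-3.138, 0.0, 0.01]
ft_force: [0.7, -0.8, -0.1]
width: 87.9
grasp_force: 0.0
t: 16.65
ee_pos: [461.9, -251.4, 38.8]
orientation: [3.141, 0.0, 0.003]
ft_force: [-0.1, 0.4, 0.8]
width: 87.9
grasp_force: 0.0
t: 17.35
ee_pos: [461.3, -251.2, 37.7]
orientation: [3.141, -0.0, 0.001]
ft_force: [0.6, -0.7, 4.9]
width: 63.7
grasp_force: 30.0
t: 18.05
ee_pos: [460.0, -250.4, 176.0]
orientation: [-3.14, 0.0, 0.004]
ft_force: [0.1, 0.1, -0.6]
width: 64.1
grasp_force: 30.0
```

```bash
python3 -m jog '0.085 -0.2 -0.1 0 0 0 1;0.085 -0.4 -0.1 0 0 0 1;0.085 -0.6 -0.1 0 0 0 1;0.085 -0.8 -0.1 0 0 0 1;0.085 -1 -0.1 0 0 0 1;0.085 -1 -0.1 0 0 0 1' && python3 -m jog '0.085 -0.2 0 0 0 0 1;0.085 -0.4 0 0 0 0 1;0.085 -0.6 0 0 0 0 1;0.085 -0.8 0 0 0 0 1;0.085 -1 0 0 0 0 1;0.085 -1 0 0 0 0 1' && python3 -m jog '0 -0.2 0 0 0 0 1;0 -0.4 0 0 0 0 1;0 -0.6 0 0 0 0 1;0 -0.8 0 0 0 0 1;0 -0.974 0 0 0 0 1;0 -0.974 0 0 0 0 1;0 -0.974 0 0 0 0 1;0 -0.974 0 0 0 0 1' && python3 -m jog '0 0 0 0 0 0 1;0 0 0 0 0 0 1;0 0 0 0 0 0 1'
python3 - <<'E'
from h import *
T,m=T_cam('wrist'); im=save('wrist','w4.png')[:,:,::-1]; o=get_obs(); print(o['ee_pos'],T[:3,3])
a=rectz(im,T,m,495,344,140,50,4); b=rectz(im,T,m,495,344,110,50,4)
cv2.imwrite('pics/r4.png',np.hstack([a,b]))
E
```

```text
t: 18.65
ee_pos: [476.5, -47.3, 195.6]
orientation: [-3.14, -0.006, 0.006]
ft_force: [1.0, -1.0, -1.0]
width: 63.4
grasp_force: 30.0
t: 19.25
ee_pos: [494.6, 152.0, 196.0]
orientation: [-3.141, -0.006, 0.003]
ft_force: [-0.0, 0.3, -0.2]
width: 64.1
grasp_force: 30.0
t: 20.05
ee_pos: [494.8, 342.0, 196.4]
orientation: [3.14, -0.002, -0.003]
ft_force: [-0.1, 0.2, -0.0]
width: 63.7
grasp_force: 30.0
t: 20.35
ee_pos: [495.2, 343.1, 197.6]
orientation: [-3.142, 0.002, -0.0]
ft_force: [-0.1, -0.3, -0.2]
width: 63.7
grasp_force: 30.0
[495.16187254 343.29029127 197.61976344] [581.39621886 342.78499591 342.39734304]
```

View pics/r4.png

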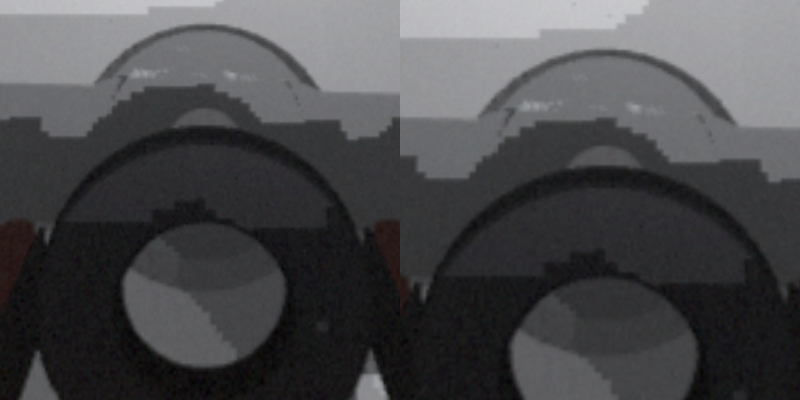

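The throat centre reads at about (494.5, 342.5), and the held insert is within 1 mm of it in y. Lowering.

```bash
python3 -m jog '0 0.004 0.15 0 0 0 1;0 0.004 0.25 0 0 0 1;0 0.004 0.32 0 0 0 1;0 0.004 0.35 0 0 0 1;0 0.004 0.37 0 0 0 1;0 0.004 0.38 0 0 0 1;0 0.004 0.385 0 0 0 1;0 0.004 0.385 0 0 0 1'
```

```text
t: 21.2
ee_pos: [495.3, 343.3, 121.0]
orientation: [-3.141, -0.0, -0.001]
ft_force: [0.2, 1.6, -0.0]
width: 64.0
grasp_force: 30.0
```

Down 1.5 mm above the floor with no force. Releasing, then up and a look.

```bash
python3 -m jog '0 0 0.005 0 0 0 1;0 0 0.005 0 0 0 -1;0 0 0.005 0 0 0 -1;0 0 0.005 0 0 0 -1;0 0 0.005 0 0 0 -1;0 0 0.005 0 0 0 -1;0 0 0.005 0 0 0 -1' && python3 -m jog '0 0 -0.2 0 0 0 -1;0 0 -0.4 0 0 0 -1;0 0 -0.6 0 0 0 -1;0 0 -0.8 0 0 0 -1;0 0 -0.8 0 0 0 -1;0 0 -0.8 0 0 0 -1;0 0 -0.8 0 0 0 -1;0 0 -0.8 0 0 0 -1'
python3 - <<'E'
from h import *
T,m=T_cam('wrist'); im=save('wrist','w5.png')[:,:,::-1]; o=get_obs(); print(o['ee_pos'])
a=rectz(im,T,m,495,344,140,50,4); b=rectz(im,T,m,495,344,110,50,4)
print([(W(T,q['xyz']),q['confidence']) for q in pinpoint('insert_small','wrist')])
cv2.imwrite('pics/r5.png',np.hstack([a,b]))
E
```

```text
t: 21.9
ee_pos: [495.0, 343.0, 119.5]
orientation: [3.142, 0.0, -0.0]
ft_force: [0.0, -0.7, 0.9]
width: 87.6
grasp_force: 0.0
t: 22.7
ee_pos: [494.2, 342.5, 277.7]
orientation: [3.14, -0.0, -0.004]
ft_force: [-0.4, -0.0, -1.2]
width: 88.0
grasp_force: 0.0
[494.31242192 342.57387223 277.74537881]
[(array([494.21033222, 345.81820427, 104.66573956]), 0.77)]
```

View pics/r5.png

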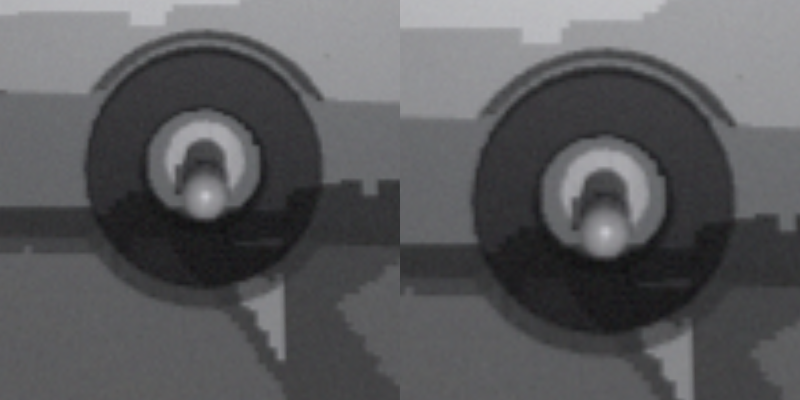

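The small insert is seated and level, ring centre (495,343); the spindle tip is at (495.5,342.7). Next the small drum.

```bash
python3 -m jog '0 0.2 0 0 0 0 -1;0 0.4 0 0 0 0 -1;0 0.6 0 0 0 0 -1;0 0.8 0 0 0 0 -1;0 1 0 0 0 0 -1;0 1 0 0 0 0 -1' && python3 -m jog '0 0.2 0 0 0 0 -1;0 0.4 0 0 0 0 -1;0 0.6 0 0 0 0 -1;0 0.8 0 0 0 0 -1;0 1 0 0 0 0 -1;0 1 0 0 0 0 -1' && python3 -m jog '0.1 0.2 0 0 0 0 -1;0.2 0.4 0 0 0 0 -1;0.2775 0.6 0 0 0 0 -1;0.2775 0.8 0 0 0 0 -1;0.2775 0.995 0 0 0 0 -1;0.2775 0.995 0 0 0 0 -1;0.2775 0.995 0 0 0 0 -1;0.2775 0.995 0 0 0 0 -1' && python3 -m jog '0 0 0 0 0 0 -1;0 0 0 0 0 0 -1'
python3 - <<'E'
from h import *
T,m=T_cam('wrist'); im=save('wrist','w6.png')[:,:,::-1]; o=get_obs(); print(o['ee_pos'])
print([(W(T,q['xyz']),q['confidence']) for q in pinpoint('drum_small','wrist')])
a=rectz(im,T,m,550,-256,68,50,4)
cv2.imwrite('pics/r6.png',a)
E
```

```text
t: 23.4
ee_pos: [494.4, 139.4, 278.8]
orientation: [3.14, -0.006, -0.003]
ft_force: [-0.1, -0.7, -0.7]
width: 87.7
grasp_force: 0.0
t: 24.0
ee_pos: [495.2, -59.9, 279.1]
orientation: [3.141, -0.006, -0.001]
ft_force: [-0.6, -0.4, -1.4]
width: 88.0
grasp_force: 0.0
t: 24.8
ee_pos: [550.7, -254.3, 279.0]
orientation: [-3.141, -0.002, 0.001]
ft_force: [0.3, -0.6, -0.0]
width: 87.6
grasp_force: 0.0
t: 25.0
ee_pos: [550.7, -254.7, 279.6]
orientation: [-3.141, -0.002, -0.0]
ft_force: [0.4, 0.0, 0.1]
width: 87.8
grasp_force: 0.0
[ 550.68817851 -254.94438276  279.62586674]
[(array([ 545.94876027, -254.22314753,   20.88839335]), 0.57)]
```

View pics/r6.png

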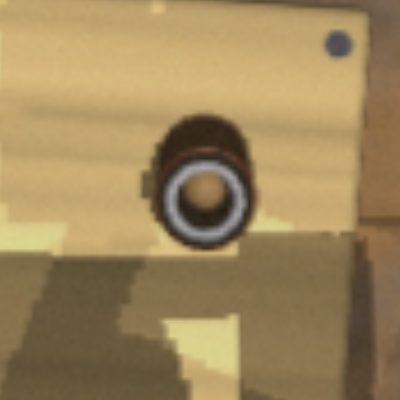

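Small drum top at (550.1,-257). Grasping and lifting it.

```bash
python3 -m jog '0 0.004 0.2 0 0 0 -1;0 0.004 0.4 0 0 0 -1;0 0.004 0.6 0 0 0 -1;0 0.004 0.8 0 0 0 -1;0 0.004 0.9 0 0 0 -1;0 0.004 0.9 0 0 0 -1' && python3 -m jog '0 0 0.12 0 0 0 -1;0 0 0.22 0 0 0 -1;0 0 0.255 0 0 0 -1;0 0 0.255 0 0 0 -1;0 0 0.255 0 0 0 -1' && python3 -m jog '0 0 0 0 0 0 1;0 0 0 0 0 0 1;0 0 0 0 0 0 1;0 0 0 0 0 0 1;0 0 0 0 0 0 1;0 0 0 0 0 0 1;0 0 0 0 0 0 1;0 0 0 0 0 0 1' && python3 -m jog '0 0 -0.1 0 0 0 1;0 0 -0.25 0 0 0 1;0 0 -0.45 0 0 0 1;0 0 -0.65 0 0 0 1;0 0 -0.85 0 0 0 1;0 0 -0.85 0 0 0 1;0 0 -0.85 0 0 0 1;0 0 -0.85 0 0 0 1'
```

```text
t: 25.7
ee_pos: [548.5, -255.5, 96.4]
orientation: [-3.139, -0.0, 0.008]
ft_force: [-0.2, 0.8, -0.7]
width: 87.9
grasp_force: 0.0
t: 26.2
ee_pos: [551.4, -257.1, 49.8]
orientation: [3.141, 0.0, 0.003]
ft_force: [-0.0, -0.4, 0.6]
width: 88.2
grasp_force: 0.0
t: 27.0
ee_pos: [550.4, -256.8, 48.4]
orientation: [-3.142, 0.0, 0.0]
ft_force: [-0.3, 0.8, 0.9]
width: 27.2
grasp_force: 0.0
t: 27.8
ee_pos: [549.5, -256.3, 216.9]
orientation: [-3.14, -0.0, 0.004]
ft_force: [-1.1, -0.4, -0.4]
width: 24.7
grasp_force: 30.0
```

```bash
python3 -m jog '-0.1 -0.2 0 0 0 0 1;-0.2 -0.4 0 0 0 0 1;-0.273 -0.6 0 0 0 0 1;-0.273 -0.8 0 0 0 0 1;-0.273 -1 0 0 0 0 1;-0.273 -1 0 0 0 0 1' && python3 -m jog '0 -0.2 0 0 0 0 1;0 -0.4 0 0 0 0 1;0 -0.6 0 0 0 0 1;0 -0.8 0 0 0 0 1;0 -1 0 0 0 0 1;0 -1 0 0 0 0 1' && python3 -m jog '0 -0.2 0 0 0 0 1;0 -0.4 0 0 0 0 1;0 -0.6 0 0 0 0 1;0 -0.8 0 0 0 0 1;0 -0.999 0 0 0 0 1;0 -0.999 0 0 0 0 1;0 -0.999 0 0 0 0 1;0 -0.999 0 0 0 0 1' && python3 -m jog '0 0 0.1 0 0 0 1;0 0 0.15 0 0 0 1;0 0 0.15 0 0 0 1;0 0 0.15 0 0 0 1;0 0 0.15 0 0 0 1'
python3 - <<'E'
from h import *
T,m=T_cam('wrist'); im=save('wrist','w7.png')[:,:,::-1]; o=get_obs(); print(o['ee_pos'],o['width'])
np.set_printoptions(precision=1,suppress=True)
for c in ['wrist','scene','side']:
    if c!='wrist': Tc,mc=T_cam(c); i2=save(c,c+'7.png')
    else: Tc=T
    for q in pinpoint('drum_small',c): print(c,W(Tc,q['xyz']),q['confidence'])
i2=cv2.imread('pics/scene7.png'); 
cv2.imwrite('pics/r7.png',np.hstack([im[100:400,130:430],cv2.resize(i2[180:330,190:340],(300,300))]))
E
```

```text
t: 28.4
ee_pos: [494.2, -53.1, 216.7]
orientation: [-3.14, -0.006, 0.006]
ft_force: [0.4, -0.5, -1.9]
width: 24.5
grasp_force: 30.0
t: 29.0
ee_pos: [495.4, 146.3, 217.0]
orientation: [-3.141, -0.006, 0.003]
ft_force: [-0.3, -1.3, -0.4]
width: 24.0
grasp_force: 30.0
t: 29.8
ee_pos: [495.6, 341.2, 217.3]
orientation: [3.14, -0.001, -0.003]
ft_force: [0.0, 0.2, -1.0]
width: 24.7
grasp_force: 30.0
t: 30.3
ee_pos: [496.4, 342.9, 189.1]
orientation: [-3.141, 0.001, -0.001]
ft_force: [0.1, 0.9, -1.5]
width: 24.1
grasp_force: 30.0
[496.34571742 343.04268814 189.21849119] 24.454281897444673
wrist [494.2 345.1 154.6] 0.94
scene [497.7 347.9 157.2] 0.4
side [494.6 340.7 157.1] 0.5
```

View pics/r7.png

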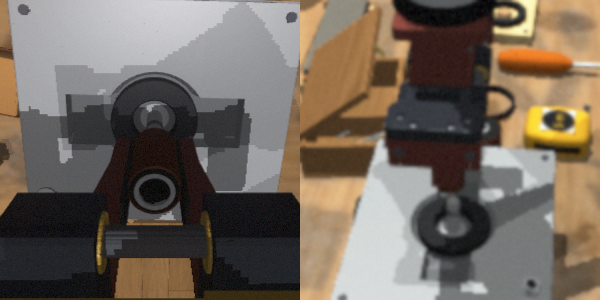

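The drum is held upright with its underside at about 157, just above the spindle tip. Checking its alignment numerically.

Run:
```python
from h import *
T,m=T_cam('wrist')
for z in (206,208): print(z,ray(T,m,285,293,z))
print(ray(T,m,283.5,222,139))
```

```text
206 [496.34334999 342.66055685 206.        ]
208 [497.68750571 342.66443669 208.        ]
[505.11189132 343.5585924  139.        ]
```

```bash
python3 -m jog '-0.003 0 0.05 0 0 0 1;-0.003 0 0.08 0 0 0 1;-0.003 0 0.11 0 0 0 1;-0.003 0 0.14 0 0 0 1;-0.003 0 0.17 0 0 0 1;-0.003 0 0.17 0 0 0 1'
```

```text
t: 31.2
ee_pos: [494.8, 342.7, 153.3]
orientation: [3.141, 0.0, -0.002]
ft_force: [0.7, -0.0, -0.3]
width: 24.5
grasp_force: 30.0
```

```bash
python3 -m jog '0 0 0.03 0 0 0 1;0 0 0.06 0 0 0 1;0 0 0.09 0 0 0 1;0 0 0.105 0 0 0 1;0 0 0.115 0 0 0 1;0 0 0.115 0 0 0 1;0 0 0.115 0 0 0 1'
```

```text
t: 31.9
ee_pos: [495.2, 342.9, 133.1]
orientation: [3.141, -0.0, -0.0]
ft_force: [-4.7, -2.8, 15.3]
width: 24.6
grasp_force: 30.0
```

```bash
python3 -m jog '0 0 0 0 0 0 -1;0 0 0 0 0 0 -1;0 0 0 0 0 0 -1;0 0 0 0 0 0 -1;0 0 0 0 0 0 -1;0 0 0 0 0 0 -1;0 0 0 0 0 0 -1' && python3 -m jog '0 0 -0.2 0 0 0 -1;0 0 -0.4 0 0 0 -1;0 0 -0.6 0 0 0 -1;0 0 -0.7 0 0 0 -1;0 0 -0.7 0 0 0 -1;0 0 -0.7 0 0 0 -1;0 0 -0.7 0 0 0 -1;0 0 -0.7 0 0 0 -1'
python3 - <<'E'
from h import *
T,m=T_cam('wrist'); im=save('wrist','w8.png')[:,:,::-1]; o=get_obs(); print(o['ee_pos'],o['width'])
np.set_printoptions(precision=1,suppress=True)
for c in ['wrist','scene','side']:
    if c!='wrist': Tc,mc=T_cam(c); i2=save(c,c+'8.png')
    else: Tc=T
    for t in ('drum_small','insert_small','drum_large','insert_large'):
        for q in pinpoint(t,c)[:1]: print(c,t,W(Tc,q['xyz']),q['confidence'])
a=rectz(im,T,m,495,343,150,50,4)
i2=cv2.imread('pics/scene8.png'); 
cv2.imwrite('pics/r8.png',np.hstack([a,cv2.resize(i2[180:330,190:340],(400,400))]))
E
```

```text
t: 32.6
ee_pos: [495.3, 343.0, 131.4]
orientation: [3.142, 0.0, -0.0]
ft_force: [-0.2, -0.8, 0.8]
width: 76.6
grasp_force: 0.0
t: 33.4
ee_pos: [494.6, 342.5, 269.6]
orientation: [3.14, -0.0, -0.004]
ft_force: [0.1, -0.5, 0.6]
width: 87.8
grasp_force: 0.0
[494.71694265 342.64936631 269.89180046] 87.88071399120467
wrist drum_small [493.1 344.7 101. ] 0.58
wrist insert_small [493.4 341.2 105.9] 0.93
wrist drum_large [484.2 145.6  -0.1] 0.63
wrist insert_large [479.4  48.3  -0.9] 0.6
scene insert_small [496.7 345.5  97.3] 0.97
scene insert_large [476.9  43.4   4.5] 0.7
side drum_small [494.6 343.  104.2] 0.47
side insert_small [492.7 343.5 103.7] 0.58
side drum_large [479.8 151.4  -2.5] 0.87
side insert_large [476.1  49.2   4.1] 0.49
```

View pics/r8.png

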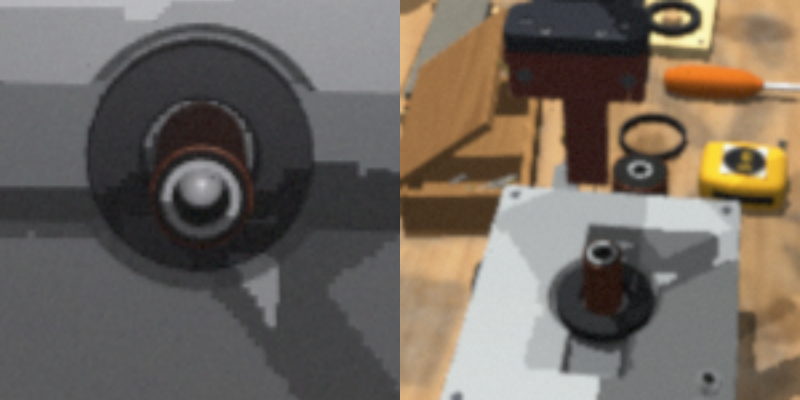

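The small drum is down on the spindle inside the insert (top at about (495,343)), and the large drum and insert wait on the bench at (485,145) and (478,46). Picking up the large drum.

```bash
python3 -m jog '-0.0515 0.2 0 0 0 0 -1;-0.0515 0.4 0 0 0 0 -1;-0.0515 0.6 0 0 0 0 -1;-0.0515 0.8 0 0 0 0 -1;-0.0515 0.9925 0 0 0 0 -1;-0.0515 0.9925 0 0 0 0 -1;-0.0515 0.9925 0 0 0 0 -1;-0.0515 0.9925 0 0 0 0 -1' && python3 -m jog '0 0 0.2 0 0 0 -1;0 0 0.4 0 0 0 -1;0 0 0.6 0 0 0 -1;0 0 0.8 0 0 0 -1;0 0 0.9 0 0 0 -1;0 0 0.9 0 0 0 -1' && python3 -m jog '0 0 0.12 0 0 0 -1;0 0 0.22 0 0 0 -1;0 0 0.2875 0 0 0 -1;0 0 0.2875 0 0 0 -1;0 0 0.2875 0 0 0 -1;0 0 0.2875 0 0 0 -1' && python3 -m jog '0 0 0 0 0 0 1;0 0 0 0 0 0 1;0 0 0 0 0 0 1;0 0 0 0 0 0 1;0 0 0 0 0 0 1;0 0 0 0 0 0 1;0 0 0 0 0 0 1;0 0 0 0 0 0 1' && python3 -m jog '0 0 0 0 0 0 1;0 0 0 0 0 0 1' && python3 -m jog '0 0 -0.2 0 0 0 1;0 0 -0.4 0 0 0 1;0 0 -0.6 0 0 0 1;0 0 -0.6 0 0 0 1;0 0 -0.6 0 0 0 1'
```

```text
t: 34.95
ee_pos: [485.2, 145.3, 271.6]
orientation: [-3.141, -0.0, -0.001]
ft_force: [-1.3, -0.2, -0.9]
width: 87.8
grasp_force: 0.0
t: 35.55
ee_pos: [483.0, 145.2, 88.6]
orientation: [3.14, 0.003, -0.009]
ft_force: [-0.2, 1.2, -0.0]
width: 87.5
grasp_force: 0.0
t: 36.15
ee_pos: [485.8, 144.9, 35.1]
orientation: [-3.141, -0.0, -0.003]
ft_force: [0.8, -0.1, -0.2]
width: 87.7
grasp_force: 0.0
t: 36.95
ee_pos: [485.1, 144.6, 34.0]
orientation: [-3.142, -0.0, -0.0]
ft_force: [0.4, -0.5, 0.5]
width: 47.3
grasp_force: 29.8
t: 37.15
ee_pos: [485.1, 144.6, 34.0]
orientation: [-3.142, -0.0, -0.0]
ft_force: [0.3, 1.0, 1.6]
width: 47.4
grasp_force: 29.8
t: 37.65
ee_pos: [485.1, 144.5, 154.5]
orientation: [-3.141, 0.0, -0.002]
ft_force: [-0.1, -0.5, -1.2]
width: 47.2
grasp_force: 29.8
```

```bash
python3 -m jog '0 0.2 0 0 0 0 1;0 0.4 0 0 0 0 1;0 0.6 0 0 0 0 1;0 0.8 0 0 0 0 1;0 1 0 0 0 0 1;0 1 0 0 0 0 1' && python3 -m jog '0.1 0.2 0 0 0 0 1;0.2 0.4 0 0 0 0 1;0.3265 0.6 0 0 0 0 1;0.3265 0.8 0 0 0 0 1;0.3265 1 0 0 0 0 1;0.3265 1 0 0 0 0 1;0.3265 1 0 0 0 0 1;0.3265 1 0 0 0 0 1' && python3 -m jog '0 0.007 0.1 0 0 0 1;0 0.007 0.2 0 0 0 1;0 0.007 0.27 0 0 0 1;0 0.007 0.31 0 0 0 1;0 0.007 0.34 0 0 0 1;0 0.007 0.37 0 0 0 1;0 0.007 0.37 0 0 0 1;0 0.007 0.37 0 0 0 1'
```

```text
t: 38.25
ee_pos: [483.7, -58.9, 152.1]
orientation: [3.141, -0.007, -0.005]
ft_force: [-1.1, 0.5, -0.7]
width: 47.2
grasp_force: 29.8
t: 39.05
ee_pos: [549.5, -253.8, 152.6]
orientation: [-3.14, -0.001, 0.004]
ft_force: [-0.4, -0.4, -1.4]
width: 46.8
grasp_force: 29.8
t: 39.85
ee_pos: [550.5, -257.0, 80.3]
orientation: [3.141, -0.0, 0.001]
ft_force: [-0.7, -0.0, -1.0]
width: 47.3
grasp_force: 29.8
```

The drum is over the post tip with no load. Lowering the rest, releasing and lifting.

```bash
python3 -m jog '0 0 0.04 0 0 0 1;0 0 0.08 0 0 0 1;0 0 0.11 0 0 0 1;0 0 0.13 0 0 0 1;0 0 0.137 0 0 0 1;0 0 0.137 0 0 0 1;0 0 0.137 0 0 0 1' && python3 -m jog '0 0 0 0 0 0 -1;0 0 0 0 0 0 -1;0 0 0 0 0 0 -1;0 0 0 0 0 0 -1;0 0 0 0 0 0 -1;0 0 0 0 0 0 -1;0 0 0 0 0 0 -1' && python3 -m jog '0 0 -0.2 0 0 0 -1;0 0 -0.4 0 0 0 -1;0 0 -0.6 0 0 0 -1;0 0 -0.8 0 0 0 -1;0 0 -0.9 0 0 0 -1;0 0 -0.9 0 0 0 -1;0 0 -0.9 0 0 0 -1'
```

```text
t: 40.55
ee_pos: [550.5, -256.9, 52.7]
orientation: [3.141, -0.0, 0.001]
ft_force: [-0.3, 0.0, -1.4]
width: 47.5
grasp_force: 29.8
t: 41.25
ee_pos: [550.3, -256.9, 52.6]
orientation: [-3.142, 0.0, 0.0]
ft_force: [-0.2, -1.2, -0.2]
width: 87.6
grasp_force: 0.0
t: 41.95
ee_pos: [550.0, -256.7, 232.2]
orientation: [3.142, 0.0, -0.0]
ft_force: [0.5, -0.1, -0.4]
width: 88.1
grasp_force: 0.0
```

```bash
python3 -m jog '-0.12 -0.2 0 0 0 0 -1;-0.25 -0.4 0 0 0 0 -1;-0.354 -0.6 0 0 0 0 -1;-0.354 -0.8 0 0 0 0 -1;-0.354 -1 0 0 0 0 -1;-0.354 -1 0 0 0 0 -1' && python3 -m jog '0 -0.2 0 0 0 0 -1;0 -0.4 0 0 0 0 -1;0 -0.5125 0 0 0 0 -1;0 -0.5125 0 0 0 0 -1;0 -0.5125 0 0 0 0 -1;0 -0.5125 0 0 0 0 -1;0 -0.5125 0 0 0 0 -1;0 -0.5125 0 0 0 0 -1'
python3 - <<'E'
from h import *
np.set_printoptions(precision=1,suppress=True)
T,m=T_cam('wrist'); im=save('wrist','w9.png'); print(get_obs()['ee_pos'])
for q in outline_of('insert_large','wrist')[:2]:
    r=rectz(q['mask'].astype(np.uint8)*255,T,m,480,45,10,60,4); c=max(cv2.findContours((r>127).astype(np.uint8),0,2)[0],key=cv2.contourArea)
    (u,v),rad=cv2.minEnclosingCircle(c); print(q['confidence'],r2w(u,v,480,45,60,4),rad/4, cv2.boundingRect(c))
for c in ('scene','side'):
    Tc,mc=T_cam(c); get_image(c)
    for t in ('drum_large','drum_medium','insert_medium'):
        for q in pinpoint(t,c)[:1]: print(c,t,W(Tc,q['xyz']),q['confidence'])
E
```

```text
t: 42.55
ee_pos: [477.7, -53.3, 230.7]
orientation: [-3.14, -0.006, 0.006]
ft_force: [0.6, -0.1, 1.0]
width: 87.9
grasp_force: 0.0
t: 43.35
ee_pos: [479.5, 44.7, 232.5]
orientation: [3.142, -0.002, -0.0]
ft_force: [-0.5, 0.2, 0.5]
width: 87.7
grasp_force: 0.0
[479.5  44.9 232.5]
0.78 (479.22704315185547, 45.367733001708984) 33.645355224609375 (106, 113, 265, 260)
scene drum_large [ 554.2 -256.1   17.6] 0.62
scene drum_medium [ 554.5 -256.5   15.6] 0.61
scene insert_medium [ 470.  -140.    18.1] 0.7
side drum_large [ 546.9 -250.7   12. ] 0.81
side drum_medium [ 556.7 -145.7   21. ] 0.84
side insert_medium [ 465.6 -140.5   18. ] 0.59
```

The large insert lies at (479.3,45.4), centred under the gripper. Pick it up and carry it to above the boss.

```bash
python3 -m jog '0 0 0.2 0 0 0 -1;0 0 0.4 0 0 0 -1;0 0 0.6 0 0 0 -1;0 0 0.8 0 0 0 -1;0 0 0.9 0 0 0 -1;0 0 0.9 0 0 0 -1' && python3 -m jog '0 0 0.08 0 0 0 -1;0 0 0.14 0 0 0 -1;0 0 0.1655 0 0 0 -1;0 0 0.1655 0 0 0 -1;0 0 0.1655 0 0 0 -1' && python3 -m jog '0 0 0 0 0 0 1;0 0 0 0 0 0 1;0 0 0 0 0 0 1;0 0 0 0 0 0 1;0 0 0 0 0 0 1;0 0 0 0 0 0 1;0 0 0 0 0 0 1' && python3 -m jog '0 0 -0.1 0 0 0 1;0 0 -0.3 0 0 0 1;0 0 -0.5 0 0 0 1;0 0 -0.7 0 0 0 1;0 0 -0.7 0 0 0 1;0 0 -0.7 0 0 0 1' && python3 -m jog '-0.087 0.2 0 0 0 0 1;-0.087 0.4 0 0 0 0 1;-0.087 0.6 0 0 0 0 1;-0.087 0.8 0 0 0 0 1;-0.087 1 0 0 0 0 1;-0.087 1 0 0 0 0 1' && python3 -m jog '0 0.2 0 0 0 0 1;0 0.4 0 0 0 0 1;0 0.4815 0 0 0 0 1;0 0.4815 0 0 0 0 1;0 0.4815 0 0 0 0 1;0 0.4815 0 0 0 0 1;0 0.4815 0 0 0 0 1'
```

```text
t: 44.45
ee_pos: [477.5, 45.5, 50.1]
orientation: [3.141, 0.0, -0.009]
ft_force: [0.8, 0.4, -0.1]
width: 87.7
grasp_force: 0.0
t: 44.95
ee_pos: [479.8, 45.7, 20.0]
orientation: [-3.142, -0.0, -0.001]
ft_force: [-0.1, -0.6, -0.1]
width: 88.0
grasp_force: 0.0
t: 45.65
ee_pos: [479.7, 45.6, 19.6]
orientation: [-3.142, -0.0, -0.001]
ft_force: [0.1, -0.8, 2.3]
width: 63.8
grasp_force: 30.0
t: 46.25
ee_pos: [479.7, 45.6, 160.0]
orientation: [-3.141, 0.0, -0.003]
ft_force: [0.6, -0.9, -0.1]
width: 63.6
grasp_force: 30.0
t: 46.85
ee_pos: [461.2, -157.7, 157.7]
orientation: [-3.141, 0.006, 0.003]
ft_force: [-0.1, -0.9, -0.2]
width: 63.9
grasp_force: 30.0
t: 47.55
ee_pos: [462.0, -249.3, 159.3]
orientation: [-3.141, -0.002, 0.001]
ft_force: [-0.5, 0.1, 0.0]
width: 63.9
grasp_force: 30.0
```

```bash
python3 -m jog '0 0 0.15 0 0 0 1;0 0 0.3 0 0 0 1;0 0 0.45 0 0 0 1;0 0 0.54 0 0 0 1;0 0 0.58 0 0 0 1;0 0 0.602 0 0 0 1;0 0 0.602 0 0 0 1;0 0 0.602 0 0 0 1' && python3 -m jog '0 0 0 0 0 0 -1;0 0 0 0 0 0 -1;0 0 0 0 0 0 -1;0 0 0 0 0 0 -1;0 0 0 0 0 0 -1;0 0 0 0 0 0 -1' && python3 -m jog '0 0 -0.2 0 0 0 -1;0 0 -0.4 0 0 0 -1;0 0 -0.6 0 0 0 -1;0 0 -0.8 0 0 0 -1;0 0 -1 0 0 0 -1;0 0 -1 0 0 0 -1;0 0 -1 0 0 0 -1;0 0 -1 0 0 0 -1' && python3 -m jog '0 -0.15 0 0 0 0 -1;0 -0.2 0 0 0 0 -1;0 -0.2 0 0 0 0 -1;0 -0.2 0 0 0 0 -1;0 -0.2 0 0 0 0 -1'
python3 - <<'E'
from h import *
np.set_printoptions(precision=1,suppress=True)
T,m=T_cam('wrist'); im=save('wrist','w10.png')[:,:,::-1]
a=rectz(im,T,m,505,-200,28,100,2)
Ts,ms=T_cam('scene'); s=save('scene','s10.png')[:,:,::-1]
for c,t in (('scene','drum_small'),('scene','insert_small'),('wrist','drum_large'),('wrist','insert_large')):
    for q in pinpoint(t,c)[:1]: print(c,t,W(T if c=='wrist' else Ts,q['xyz']),q['confidence'])
cv2.imwrite('pics/r10.png',np.hstack([a,cv2.resize(s[220:370,200:350],(400,400))]))
E
```

```text
t: 48.35
ee_pos: [462.7, -250.9, 39.9]
orientation: [3.141, 0.0, 0.002]
ft_force: [0.1, 1.8, 0.2]
width: 63.9
grasp_force: 30.0
t: 48.95
ee_pos: [462.1, -250.7, 39.1]
orientation: [3.142, -0.0, -0.0]
ft_force: [0.5, -0.2, 0.1]
width: 87.9
grasp_force: 0.0
t: 49.75
ee_pos: [461.3, -250.2, 237.9]
orientation: [-3.141, -0.0, 0.003]
ft_force: [0.1, -0.1, 0.3]
width: 87.9
grasp_force: 0.0
t: 50.25
ee_pos: [462.2, -211.2, 238.8]
orientation: [3.142, -0.0, -0.001]
ft_force: [0.1, -0.4, -0.1]
width: 87.6
grasp_force: 0.0
scene drum_small [495.2 345.  100.7] 0.81
scene insert_small [495.2 344.2  98.3] 0.75
wrist drum_large [ 552.2 -257.7   20.4] 0.74
```

View pics/r10.png

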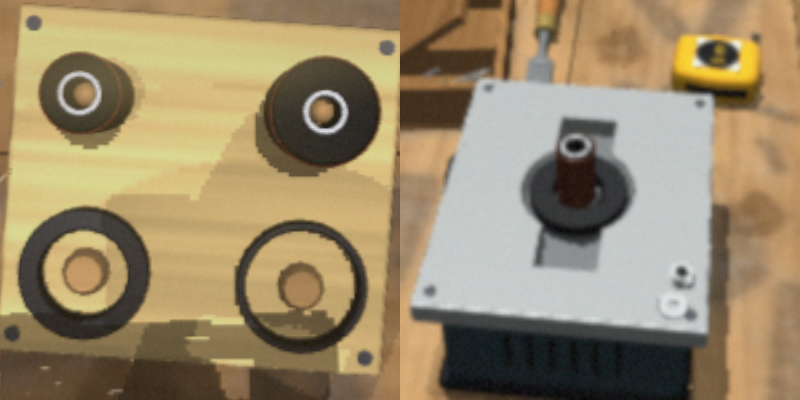

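The board now holds the large drum on its post at (325,111), with the large insert flat round the boss at (301,286); the mediums haven't moved. The sander has the small drum and insert seated. Handing in.

```bash
python3 -m jog '0 0 0 0 0 0 -1;0 0 0 0 0 0 -1;0 0 0 0 0 0 -1'; python3 -c "from workcell import close_job; print(close_job())"
```

```text
t: 50.85
ee_pos: [462.1, -210.7, 239.1]
orientation: [3.142, -0.0, 0.0]
ft_force: [1.2, 0.9, 0.5]
width: 87.9
grasp_force: 0.0
the job is handed in; nothing more can be done
None
```

The changeover is done and handed in at about 51 s of the 134 s limit: in the last pictures the small drum and insert are seated on the sander, the large ones are in the freed places on the board, and the mediums look unmoved (hand-in gave no verdict).

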